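# Wedge a pedestal foot tight in its welding jig

## Robot

A 6-joint arm with a two-finger parallel gripper is mounted at the origin on the work surface. World frame = base frame: x ahead of the robot, y to its left, z up, the work surface at z = 0. Lengths are in m, angles in rad, forces in N, time in s.
With the tool pointing down it reaches from about 0.325 to 1 m from the base axis. Payload 5.1 kg.
Tool frame: the origin (TCP) lies between the finger pads; the fingertips stand 22 mm ahead of it and the grasp point (between the pads) lies 3 mm ahead of it (env.tcp_to_tips is the distance from the TCP to the fingertips, in m); z points along the fingers, x is the direction in which the jaws open and shut, and the axes are right-handed (so a half turn about z gives the same grasp; the last joint's range is limited). The gripper opens to 85 mm and grips with 20 to 120 N. Pads are 22 mm wide; open, the fingers measure 114 mm over their backs; the gripper's body (76 mm by 85 mm) begins 54 mm behind the grasp point. The pads swing forward as they close: fully open they stand 13 mm farther back than shut.
Start: joints at [1.254, 0.124, 1.65, -0, 1.367, -0.083], TCP at [0.151, 0.632, 0.253] pointing down, gripper open.
Joint ranges: [-2.61, 2.61], [-1.02, 2.33], [0.03, 2.71], [-1.35, 4.49], [0.32, 2.68], [-2.91, 2.91]. Speed limits (rad/s): [2.57, 2.57, 3.14, 3.14, 3.14, 3.14].

## Interface

Orientations are given as a unit quaternion [x, y, z, w].
In Python, from bench import env gives the robot as it stands. The module is installed in compiled form; this text tells all that it offers.
- The arm moves only by the tool play_rows, never from a script. Its argument "rows" is one flat list of numbers, 5 for each row, row after row: the finger opening in cm, from 0 to 8.54, then the shift along the tool's x, y, z in cm, then the turn about the tool's z in rad. A call has 1 to 8 rows; each row shifts and turns the commanded pose from where the row before left it, along the tool's axes as they then stand; what a row does not reach is not made up. A row lasts 1/12 s, in which the tool goes at most 41.7 mm and 7.16 degrees, less where a joint would pass 70% of its speed; a pose out of reach is approached as far as the arm can. A call is refused whole if a number of a shift passes 4.17 or a number of a turn 0.125, either way. A call with a gripper value outside its range is refused whole. The fingers move at their own pace and stop on an object; the grip force is fixed at half the most. Time passes only in rows, so rows that do not move let the fingers close. It gives the time, the measured TCP pose, the force and the opening at its end, in the units of the state.
- env.read_state(): the state, without advancing time (a new reading comes with each control period).
- env.grab_frame(name): name is "scene" or "top" or "wrist"; returns a dict with "img" (384x512x3 uint8, red, green, blue), "fx", "fy", "cx", "cy" (pixels), "camera_from_world" (4x4, takes a point from world to camera coordinates). Camera axes: x right, y up, looking along -z (the intrinsics and any distortion apply to the point x, -y, -z); pixel columns grow to the right and rows downward; lengths in m; the calibration is good to about 2 mm. The wrist camera is an equidistant fisheye: a pixel r from the principal point sees the ray r / f radians off the axis. A picture is of the moment at which its call begins. There is no depth.
- env.job_done(): hands the job in, once; it reports no verdict.
Trained networks look in the newest picture that a camera, given by its name, has taken for a name from the list of things; names that differ only in an ending like _2 or _b are one class to them, and where a whole thing is asked for, a point or a joint stands for the part that bears it (a point fixed in the world has none). Each returns a list of dicts, best first, with "p" (0 to 1); they miss things now and then, are a little off and sometimes report something else, mostly with a low value. They report only what shows in the picture. A call takes as long as a camera call. They do not tell look-alikes from the thing itself.
- env.search_frame(camera, name): "xyz" ([x, y, z] in m, in world coordinates, good to about 4 mm: the middle of the surface that is visible of it).
- env.regions_of(camera, name): "region" (384x512 bool, what is visible of it).
The state is a dict: "t": time; "joint_positions": joint angles; "joint_velocities": joint speeds; "effort": joint torques, N m; "eef_pos": TCP position; "tcp_rot": TCP orientation; "ft_force": force on the tool from outside, world axes, zero at the start; "torque": the same for the moment, N m; "width": opening from 0.0 (shut) to 1.0 (fully open).
Only numpy, scipy, OpenCV 4.12 (cv2) and the standard library are available. Lean on these libraries where they do the work, as an engineer would, in place of code of your own. Each camera call takes 0.05 s, during which the arm holds its last target. There are 200 camera calls.

## Task

Set the stainless pedestal foot down in the welding jig, up against both the long fence and the end stop, and let go of it. Start the loose steel wedge thin end first in the tapered gap beside the foot, let go of it while it still sits loose there, then tap it in until it locks the foot tight. The foot must end flat and touching both stops, and the other things lying about the table stay where they are.

Things in the scene. Friction and masses are not known exactly. Their poses are not given: they have to be found in the camera images.
- jig: Fixture clamped to the table, position and yaw vary: bright steel plate 10 mm thick, x -130 to +80, y -105 to +85 mm, carrying three dark steel blocks 25 mm high (fence, end stop, wedge stop; tops 35 mm above the table), all faces oiled and slippery. Origin at table height under the middle of the seated foot; x is the direction the wedge is driven in, z up.
- fence (a point): Middle of the fence's face at plate level: a bar along the jig's x, 90 mm long, 20 mm thick; its face looks to the jig's -y and lies at y = +38 mm.
- end_stop (a point): Middle of the end stop's face at plate level: a block 50 mm wide (y), 16 mm thick; its face looks to the jig's -x and lies at x = +50 mm.
- wedge_stop (a point): Middle of the wedge stop's slanting face at plate level, jig (5, -51.6) mm. The block is on the -y side of the foot, 70 mm long (x -30 to +40 mm), 28 mm thick; the face is at y = -56 mm where x = -30 mm and y = -47.3 mm where x = +40 mm (1 in 8), so the gap beside the foot narrows from 18 to 9.3 mm along +x.
- clamp_near_fence (a point): Top of a screw clamp's upright bar, 150 mm above the table, at jig (50, 118) mm. Its yellow and black arm and screw reach 65 mm towards the jig's -y at 65 to 152 mm height, with the screw standing on the plate. Fixed, an obstacle.
- clamp_near_wedge (a point): Top of the other screw clamp's bar, 170 mm above the table, at jig (55, -140) mm. Its arm and screw reach 65 mm towards the jig's +y, up to 162 mm high. Fixed, an obstacle.
- foot: Loose stainless pedestal foot, about 0.6 kg: U-channel 100 mm long (x), 76 mm wide (y), floor 5 mm, flanges along x 30 mm high, 5 mm thick; in its middle an upright rectangular tube 50 (x) by 25 mm (y), its top 100 mm above the underside. Origin in the middle of the underside, z up; same after a half turn. Home: at jig (0, 0, 10 mm), x along the jig's x, touching fence and end stop.
- wedge: Loose steel wedge lying at any yaw, 130 long, 24 mm high, 0.38 kg. Origin on the underside at mid-length; x to the thin end, z up. Butt x -65 to -31 mm: parallel, y -10 to +10 mm. Then it tapers 1 in 8 to 8 mm at x = +65 mm, all on the -y side (goes against the wedge stop); the +y face, at y = +10 mm, is straight and goes against the foot.
- butt_end (a point): Middle of the wedge's butt end face (20 x 24 mm), 65 mm behind the wedge's origin, 12 mm above its underside: tap here. With the foot home the wedge first touches both sides with its origin at jig (-15, -48) mm; 40 mm short of that it has 5 mm of play. Pressing with 10 to 20 N then locks it there within a mm, and friction keeps it tight.
- tube_offcut: Bystander: stainless square tube offcut 60 x 30 x 30 mm.
- flat_bar: Bystander: steel flat bar 100 x 25 x 10 mm, lying flat; parallel, not a wedge.
- spray_can: Bystander: upright grey spray can, 54 mm diameter, 170 mm high.
- magnet: Bystander: black stepped welding magnet, 70 x 18 mm, 48 mm high.
- wire_brush: Bystander: wire brush with wooden back, 150 x 24 mm, 30 mm high.
- copper_bush: Bystander: copper bush with flange, 34 mm diameter, 30 mm high, standing on the jig plate behind the fence's near end, off the wedge's way.
Not all that is in view belongs to the job. What is shaped like the wedge but blue or turquoise is not meant.

How it is judged:
By the outcome, as a careful person would: the job done as asked, in the order asked, and still so for the second after the job is handed in, with the robot touching nothing.
It also fails if it takes over 72 s, if anything falls off the work surface, if the arm or the gripper's body presses on something with over 40 N, if the wrist force passes 120 N, or if a joint passes its speed limit or range.

## Working session

There is one attempt and no reset: what is moved stays moved. The work goes in short steps, Python scripts to look and compute and a tool call to move; the robot and the scene stay as the last step left them, time stands still between calls to the robot, and variables do not carry over. Pictures are saved under pics/ and viewed, about 8 in all and at most 12, crops included, and the job is handed in when it is done.

Besides the shell and the picture viewer there is one more tool, called after "Call:" as name(argument=value, ...) on one line, values as JSON. play_rows: Moves the arm, as the interface text tells. Its arguments: {"type":"object","properties":{"rows":{"type":"array"}},"required":["rows"]}

```bash
mkdir -p pics
cat > h.py <<'E'
from bench import env
import numpy as np, cv2
def grab(n):
    f=env.grab_frame(n); return f
def save(f,name,crop=None,s=1):
    im=f["img"][:,:,::-1]
    if crop: x0,y0,x1,y1=crop; im=im[y0:y1,x0:x1]
    im=cv2.resize(im,None,fx=s,fy=s,interpolation=cv2.INTER_CUBIC); cv2.imwrite("pics/"+name,im)
def proj(f,P,fish=False):
    P=np.atleast_2d(P); c=(f["camera_from_world"]@np.c_[P,np.ones(len(P))].T).T[:,:3]
    p=np.c_[c[:,0],-c[:,1],-c[:,2]]
    if fish:
        r=np.hypot(p[:,0],p[:,1]); th=np.arctan2(r,p[:,2]); k=th/np.maximum(r,1e-9)
        return np.c_[f["cx"]+f["fx"]*k*p[:,0],f["cy"]+f["fy"]*k*p[:,1]]
    return np.c_[f["cx"]+f["fx"]*p[:,0]/p[:,2],f["cy"]+f["fy"]*p[:,1]/p[:,2]]
def unproj(f,uv,z,fish=False):
    uv=np.atleast_2d(uv).astype(float); a=(uv[:,0]-f["cx"])/f["fx"]; b=(uv[:,1]-f["cy"])/f["fy"]
    if fish:
        t=np.hypot(a,b); k=np.sin(t)/np.maximum(t,1e-9); d=np.c_[a*k,-b*k,-np.cos(t)]
    else: d=np.c_[a,-b,-np.ones(len(a))]
    T=np.linalg.inv(f["camera_from_world"]); d=d@T[:3,:3].T; o=T[:3,3]
    return o+d*((z-o[2])/d[:,2])[:,None]
E
cat > a.py <<'E'
from h import *
np.set_printoptions(precision=4,suppress=True)
fs={}
for c in ["top","scene"]:
    fs[c]=grab(c); save(fs[c],c+"0.png",s=1.5)
    print(c,fs[c]["fx"],np.linalg.inv(fs[c]["camera_from_world"])[:3,3])
    for n in ["jig","fence","end_stop","wedge_stop","clamp_near_fence","clamp_near_wedge","foot","wedge","butt_end","copper_bush","spray_can","magnet","wire_brush","tube_offcut","flat_bar"]:
        r=env.search_frame(c,n); print(n,[(np.round(q["xyz"],3).tolist(),round(q["p"],2)) for q in r[:3]])
print(env.read_state())
E
python3 a.py
```

```text
top 375.6704543687026 [0.3708 0.0034 1.2147]
jig [([0.557, 0.27, 0.007], 0.68)]
fence [([0.557, 0.262, 0.009], 0.88)]
end_stop [([0.552, 0.267, 0.011], 0.78)]
wedge_stop [([0.552, 0.267, 0.013], 0.68)]
clamp_near_fence [([0.552, 0.266, 0.01], 0.78)]
clamp_near_wedge [([0.552, 0.263, 0.011], 0.87)]
foot [([0.535, -0.27, 0.005], 0.89), ([0.448, -0.327, 0.03], 0.54), ([0.551, 0.263, 0.013], 0.49)]
wedge [([0.341, -0.116, 0.024], 0.77), ([0.341, 0.069, 0.027], 0.67), ([0.54, -0.018, 0.022], 0.46)]
butt_end [([0.342, -0.121, 0.023], 0.7), ([0.34, 0.07, 0.025], 0.68), ([0.535, -0.019, 0.021], 0.55)]
copper_bush [([0.458, 0.322, 0.023], 0.49)]
spray_can [([0.769, -0.046, 0.15], 0.73), ([0.581, -0.227, 0.026], 0.2), ([0.455, 0.321, 0.024], 0.18)]
magnet [([0.434, 0.008, 0.03], 0.72), ([0.555, 0.265, 0.011], 0.4)]
wire_brush [([0.447, -0.329, 0.031], 0.82), ([0.551, 0.264, 0.009], 0.54)]
tube_offcut [([0.58, -0.23, 0.026], 0.73)]
flat_bar [([0.674, -0.017, 0.01], 0.7)]
scene 474.49850087061435 [1.1444 0.7409 0.9709]
jig [([0.443, -0.318, 0.033], 0.72), ([0.604, 0.267, 0.013], 0.58)]
fence []

[... 668 characters left out ...]
magnet [([0.443, 0.013, 0.024], 0.47)]
wire_brush [([0.443, -0.318, 0.035], 0.57)]
tube_offcut [([0.589, -0.226, 0.026], 0.68), ([0.601, 0.266, 0.01], 0.16)]
flat_bar [([0.68, -0.009, 0.01], 0.64), ([0.6, 0.265, 0.006], 0.63)]
{'t': 1.6, 'joint_positions': array([ 1.2544,  0.1238,  1.6503, -0.    ,  1.3675, -0.0826]), 'joint_velocities': array([-0.0004, -0.0001,  0.0018,  0.0002, -0.0008, -0.0004]), 'effort': array([ -0.0001, -42.3576, -36.5746,  -0.0002,   0.0005,   0.    ]), 'eef_pos': array([0.1506, 0.6323, 0.2533]), 'tcp_rot': array([0.7848, 0.6198, 0.    , 0.    ]), 'ft_force': array([-1.4264, -0.6049, -0.8179]), 'torque': array([-0.0141, -0.058 ,  0.0102]), 'width': 0.9981785505731996}
```

View pics/top0.png

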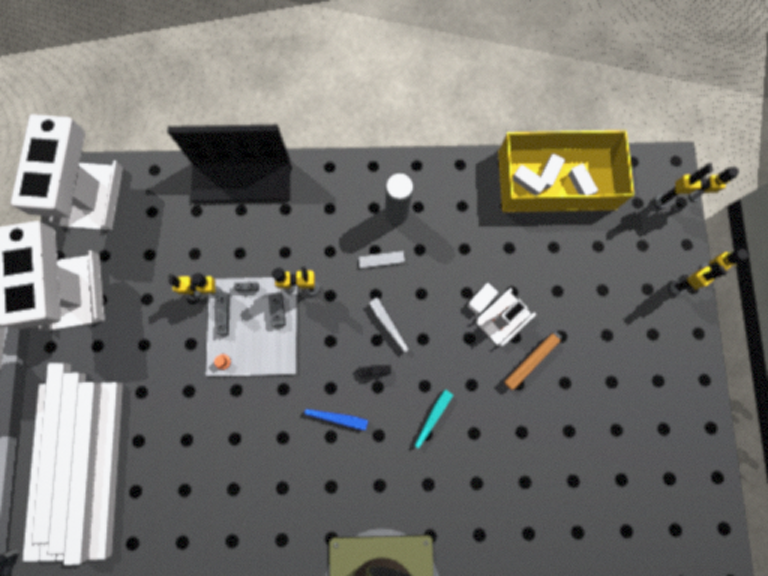

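View pics/scene0.png

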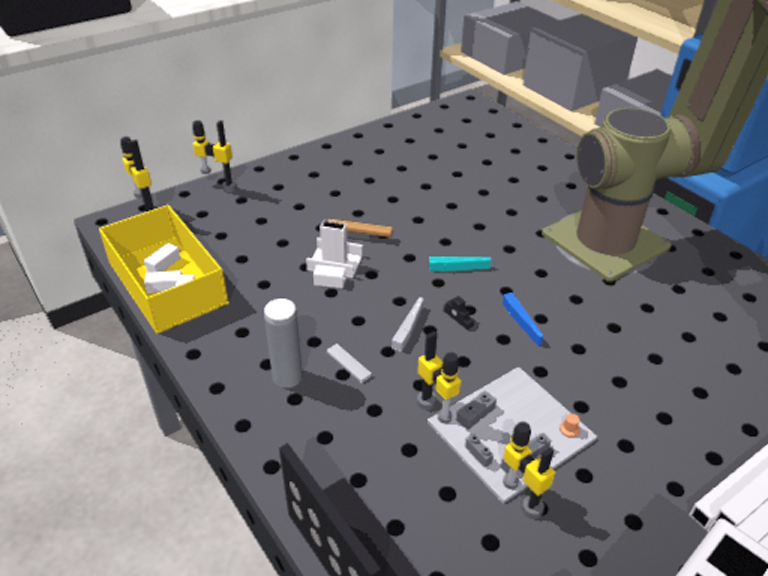

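The top view shows the jig plate at about (252,327), with its x axis roughly along world +x. The fence is on the left at (222,314), the end stop at (247,288) and the wedge stop at (277,310). The steel wedge is at (390,325). The foot is at (507,318), with the offcut right beside it at (484,297). The blue and turquoise wedges are decoys. Next I'll move the wrist camera over the foot.

Call:
play_rows(rows=[8.5,0,0,0,0.107,8.5,0,0,0,0.107,8.5,0,0,0,0.107,8.5,0,0,0,0.107,8.5,0,0,0,0.107,8.5,0,0,0,0.107])

```text
t: 2.1
eef_pos: [0.1506, 0.6323, 0.2533]
tcp_rot: [0.941, 0.338, 0.0, 0.0]
ft_force: [0.1, 0.6, -0.4]
width: 0.994
```

Call:
play_rows(rows=[8.5,-1.15,3.9,-0.4,0,8.5,-1.15,3.9,-0.4,0,8.5,-1.15,3.9,-0.4,0,8.5,-1.15,3.9,-0.4,0,8.5,-1.15,3.9,-0.4,0,8.5,-1.15,3.9,-0.4,0,8.5,-1.15,3.9,-0.4,0,8.5,-1.15,3.9,-0.4,0])

```text
t: 2.77
eef_pos: [0.2799, 0.332, 0.2857]
tcp_rot: [0.94, 0.341, 0.0, -0.0]
ft_force: [1.0, 0.1, -0.0]
width: 1.0
```

Call:
play_rows(rows=[8.5,-1.15,3.9,-0.4,0,8.5,-1.15,3.9,-0.4,0,8.5,-1.15,3.9,-0.4,0,8.5,-1.15,3.9,-0.4,0,8.5,-1.15,3.9,-0.4,0,8.5,-1.15,3.9,-0.4,0,8.5,-1.15,3.9,-0.4,0,8.5,-1.15,3.9,-0.4,0])

```text
t: 3.43
eef_pos: [0.4091, 0.0331, 0.318]
tcp_rot: [0.94, 0.34, 0.001, 0.0]
ft_force: [0.7, 0.9, 0.5]
width: 0.997
```

Call:
play_rows(rows=[8.5,-1.15,3.9,-0.4,0,8.5,-1.15,3.9,-0.4,0,8.5,-1.15,3.9,-0.4,0,8.5,-1.15,3.9,-0.4,0,8.5,-1.15,3.9,-0.4,0,8.5,-1.15,3.9,-0.4,0,8.5,0,0,0,0])

```text
t: 4.02
eef_pos: [0.5072, -0.1943, 0.3411]
tcp_rot: [0.941, 0.338, -0.0, 0.001]
ft_force: [-0.8, 0.8, -0.1]
width: 0.992
```

```bash
cat > b.py <<'E'
from h import *
import sys
np.set_printoptions(precision=4,suppress=True)
n=sys.argv[1]
f=grab("wrist"); save(f,n+".png",s=1.5); np.save(n+".npy",f,allow_pickle=True)
s=env.read_state(); q=s["tcp_rot"]; print(s["t"],s["eef_pos"],q,np.degrees(2*np.arctan2(q[1],q[0])),s["joint_positions"])
print(f["fx"],np.linalg.inv(f["camera_from_world"]))
E
python3 b.py w1
```

```text
4.0667 [ 0.5064 -0.1917  0.3409] [ 0.9409  0.3386 -0.0004 -0.0003] 39.578704282483095 [-0.4609 -0.1573  1.7824 -0.0002  1.5175 -1.1517]
297.3186396354542 [[ 0.7706 -0.6068 -0.1947  0.4579]
 [ 0.6373  0.7327  0.2387 -0.1332]
 [-0.0022 -0.3081  0.9514  0.4614]
 [ 0.      0.      0.      1.    ]]
```

View pics/w1.png

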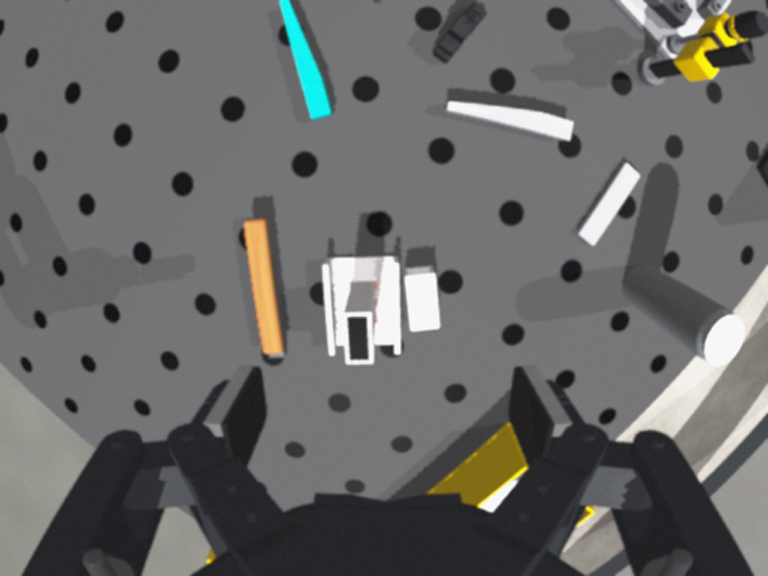

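The wrist view shows the foot's tube top at about (358,338), its flanges running along image y, and the offcut beside it at (422,302). The jaws already line up across the foot. The wedge's butt is at (572,130) and its thin end at (448,106), with the taper on the upper edge, as described.

```bash
cat > c.py <<'E'
from h import *
np.set_printoptions(precision=4,suppress=True)
f=np.load("w1.npy",allow_pickle=True).item()
U=lambda p,z: unproj(f,np.array(p)/1.5,z,True)
t=U([(346,313),(371,313),(373,362),(346,362)],.1); print(t, t.mean(0)); e=[t[2]-t[1],t[3]-t[0]]; print([ (np.linalg.norm(v),np.degrees(np.arctan2(v[1],v[0]))) for v in e], np.linalg.norm(t[1]-t[0]))
g=U([(325,266),(331,354),(398,257),(401,352)],.03);print(g,g.mean(0));e=[g[1]-g[0],g[3]-g[2],g[2]-g[0]];print([ (np.linalg.norm(v),np.degrees(np.arctan2(v[1],v[0]))) for v in e])
w=U([(448,111),(571,140),(448,102),(574,120)],.024);print(w);v=w[0]-w[1];print(np.linalg.norm(v),np.degrees(np.arctan2(v[1],v[0])))
o=U([(405,275),(434,271),(440,327),(412,331)],.03);print('offcut',o)
E
python3 c.py
cat > d.py <<'E'
from h import *
f=np.load("w1.npy",allow_pickle=True).item()
im=f["img"]; g=cv2.cvtColor(im,cv2.COLOR_RGB2GRAY)
a=cv2.resize(im[150:260,180:320][:,:,::-1],None,fx=5.5,fy=5,interpolation=cv2.INTER_CUBIC); cv2.imwrite("pics/c1.png",a)
E
python3 d.py
```

```text
[[ 0.5193 -0.2647  0.1   ]
 [ 0.5361 -0.2507  0.1   ]
 [ 0.5675 -0.287   0.1   ]
 [ 0.5486 -0.3028  0.1   ]] [ 0.5429 -0.2763  0.1   ]
[(np.float64(0.047965212060747435), np.float64(-49.01119999185531)), (np.float64(0.04812356308527741), np.float64(-52.406926352538584))] 0.021824534837522263
[[ 0.4836 -0.2638  0.03  ]
 [ 0.5478 -0.3385  0.03  ]
 [ 0.5343 -0.2099  0.03  ]
 [ 0.6043 -0.2881  0.03  ]] [ 0.5425 -0.2751  0.03  ]
[(np.float64(0.098526104485718), np.float64(-49.31643652539538)), (np.float64(0.1048999704617029), np.float64(-48.17592920079071)), (np.float64(0.07407163490434955), np.float64(46.72726840115112))]
[[ 0.4788 -0.0677  0.024 ]
 [ 0.5911 -0.002   0.024 ]
 [ 0.473  -0.0608  0.024 ]
 [ 0.5798  0.016   0.024 ]]
0.13014010039359658 -149.69348719299396
offcut [[ 0.5518 -0.2197  0.03  ]
 [ 0.5716 -0.1978  0.03  ]
 [ 0.6172 -0.2396  0.03  ]
 [ 0.5973 -0.2618  0.03  ]]
```

Call:
play_rows(rows=[8.5,-0.9,3.0,2.5,-0.012,8.5,-0.9,3.0,2.5,0,8.5,-0.9,3.05,2.5,0,8.5,0,0,3.5,0,8.5,0,0,3.5,0,8.5,0,0,3.5,0,8.5,0,0,0,0])

```text
t: 4.65
eef_pos: [0.5391, -0.2717, 0.1525]
tcp_rot: [0.938, 0.346, -0.005, -0.006]
ft_force: [-1.1, 0.5, -1.6]
width: 0.995
```

```bash
python3 b.py w2
```

```text
4.7 [ 0.5409 -0.2727  0.1567] [ 0.938   0.3465 -0.0029 -0.0039] 40.552837731551804 [-0.5556  0.1113  1.8319  0.0002  1.2081 -1.2634]
297.3186396354542 [[ 0.759  -0.6237 -0.1867  0.4903]
 [ 0.651   0.7248  0.2253 -0.2128]
 [-0.0052 -0.2926  0.9562  0.2741]
 [ 0.      0.      0.      1.    ]]
```

View pics/w2.png

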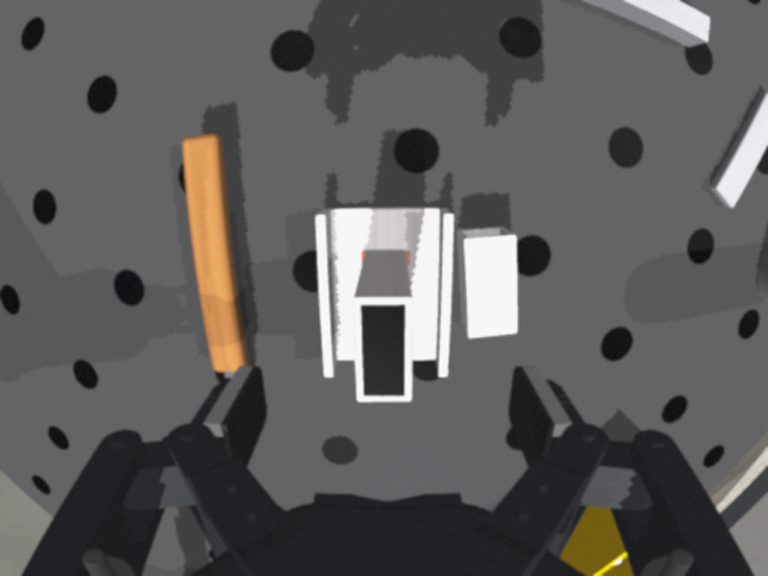

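The tube top, at (357–412, 297–402), is centred between the fingers.

```bash
cat > c2.py <<'E'
from h import *
np.set_printoptions(precision=4,suppress=True)
f=np.load("w2.npy",allow_pickle=True).item()
U=lambda p,z: unproj(f,np.array(p)/1.5,z,True)
t=U([(356,297),(411.5,297),(412.5,402),(356,402)],.1); print(t, t.mean(0)); e=[t[2]-t[1],t[3]-t[0]]; print([ (np.linalg.norm(v),np.degrees(np.arctan2(v[1],v[0]))) for v in e], np.linalg.norm(t[1]-t[0]))
s=env.read_state();print(s["eef_pos"])
d=t.mean(0)-s["eef_pos"]; a=np.radians(40.5); print(d@[np.cos(a),np.sin(a),0],d@[np.sin(a),-np.cos(a),0])
E
python3 c2.py
```

```text
[[ 0.5173 -0.2653  0.1   ]
 [ 0.5346 -0.2503  0.1   ]
 [ 0.5685 -0.2876  0.1   ]
 [ 0.5491 -0.3044  0.1   ]] [ 0.5424 -0.2769  0.1   ]
[(np.float64(0.050339510405871916), np.float64(-47.66208047241775)), (np.float64(0.05040792832297789), np.float64(-50.899862094212594))] 0.02284456127256735
[ 0.5409 -0.2727  0.1567]
-0.0016185361895988963 0.004142152067456604
```

Call:
play_rows(rows=[8.5,-0.2,0.1,2.6,0,8.5,0,0,2.6,0,8.5,0,0,2.6,0,8.5,0,0,0,0,0,0,0,0,0,0,0,0,0,0,0,0,0,0,0,0,0,0,0,0])

```text
t: 5.37
eef_pos: [0.5443, -0.278, 0.0863]
tcp_rot: [0.938, 0.346, 0.001, 0.002]
ft_force: [-0.7, -0.7, -0.4]
width: 0.453
```

Call:
play_rows(rows=[0,0,0,0,0,0,0,0,0,0,0,0,0,0,0,0,0,0,0,0])

```text
t: 5.7
eef_pos: [0.5436, -0.2781, 0.0853]
tcp_rot: [0.938, 0.346, 0.001, 0.001]
ft_force: [-3.3, -0.8, 5.3]
width: 0.285
```

Call:
play_rows(rows=[0,0,0,-2.5,0,0,0,0,-2.5,-0.108,0,0,0,-2.5,-0.108,0,0,0,-2.5,-0.108,0,0,0,-2.5,-0.108,0,0,0,-2.5,-0.108,0,0,0,-2.5,-0.108,0,0,0,-2.5,-0.108])

```text
t: 6.37
eef_pos: [0.5416, -0.2765, 0.2816]
tcp_rot: [0.742, 0.67, -0.001, -0.002]
ft_force: [0.6, -0.3, -6.7]
width: 0.282
```

Call:
play_rows(rows=[0,0,0,0,-0.108,0,4,0,0,0,0,4,0,0,0,0,4,0,0,0,0,4,0,0,0,0,4,0,0,0,0,4,0,0,0,0,4,0,0,0])

```text
t: 7.03
eef_pos: [0.5411, 0.0048, 0.2808]
tcp_rot: [0.707, 0.707, -0.001, -0.002]
ft_force: [1.1, -0.4, -7.3]
width: 0.285
```

Call:
play_rows(rows=[0,4,0,0,0,0,4,0,0,0,0,4,0,0,0,0,4,0,0,0,0,4,0,0,0,0,0,0,0,0,0,0,0,0,0,0,0,0,0,0])

```text
t: 7.7
eef_pos: [0.5416, 0.2026, 0.2811]
tcp_rot: [0.707, 0.708, -0.002, -0.001]
ft_force: [0.5, -0.5, -7.6]
width: 0.286
```

```bash
python3 b.py w3
```

```text
7.75 [0.542  0.202  0.2816] [ 0.7072  0.707  -0.0015 -0.0006] 89.98903824837645 [ 0.2641 -0.0479  1.7796 -0.0004  1.4131 -1.3065]
297.3186396354542 [[-0.0025 -0.9533 -0.3021  0.4643]
 [ 1.     -0.0032  0.0019  0.2031]
 [-0.0028 -0.302   0.9533  0.4018]
 [ 0.      0.      0.      1.    ]]
```

View pics/w3.png

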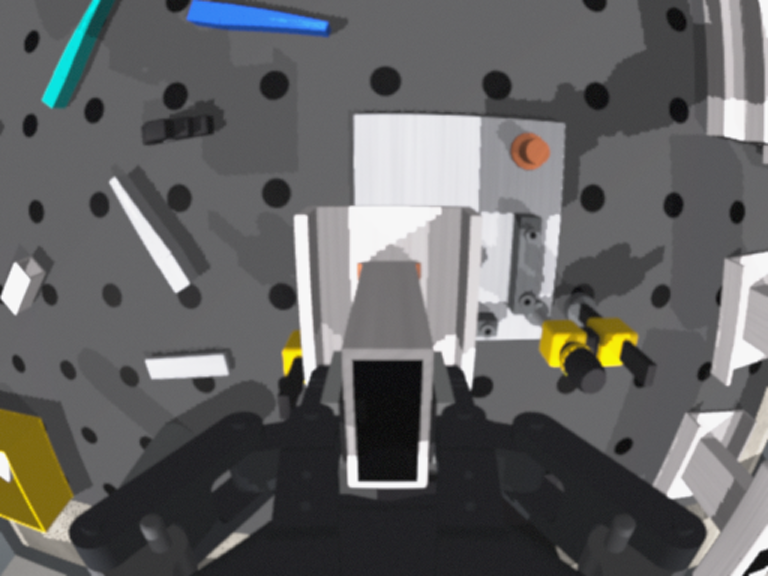

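The jig is partly hidden by the foot I'm holding. The plate's -x edge runs from (354,114) to (565,123), and the fence is at (527,265). I'll shift to +x so the jig shows clear.

Call:
play_rows(rows=[0,0.5,3.5,-0.5,0,0,0.5,3.5,-0.5,0,0,0.5,3.5,-0.5,0,0,0.5,3.5,-0.5,0,0,0,0,0,0,0,0,0,0,0,0,0,0,0,0])

```text
t: 8.33
eef_pos: [0.6825, 0.2211, 0.3018]
tcp_rot: [0.708, 0.706, -0.001, -0.001]
ft_force: [-0.3, 0.1, -7.1]
width: 0.282
```

```bash
python3 b.py w4
python3 - <<'E'
from h import *
f=np.load("w4.npy",allow_pickle=True).item()
save(f,"w4c.png",crop=(170,10,440,230),s=2.9)
E
```

```text
8.3833 [0.6821 0.2214 0.3024] [ 0.7076  0.7066 -0.0008 -0.0006] 89.9228183789736 [ 0.2391  0.2463  1.4288  0.0001  1.4685 -1.3304]
297.3186396354542 [[ 0.0006 -0.953  -0.3028  0.6051]
 [ 1.     -0.0001  0.002   0.2217]
 [-0.0019 -0.3028  0.953   0.4225]
 [ 0.      0.      0.      1.    ]]
```

View pics/w4c.png

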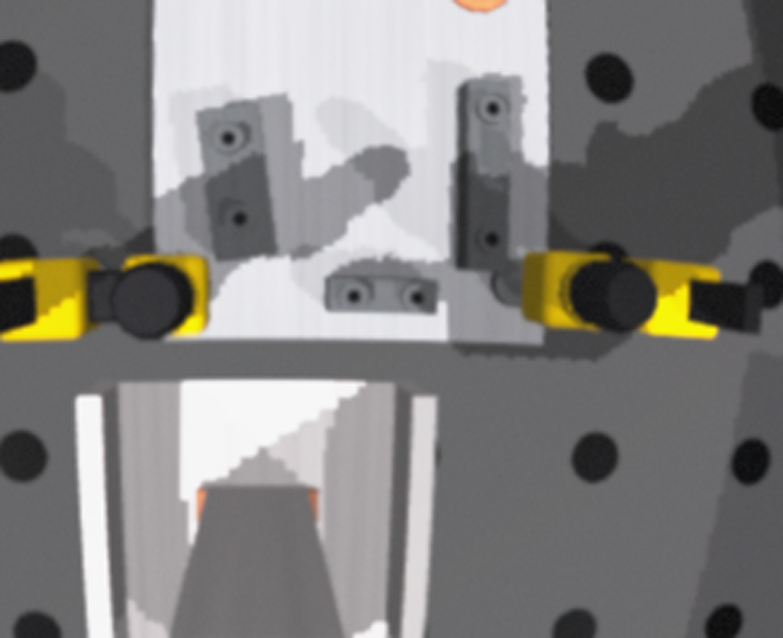

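The crop shows the fence (457–520, 75–270), the end stop (327–437, 277–312), the slanted wedge stop and the plate edges. I'll fit the jig pose to these edges and draw it back on the picture as a check.

```bash
cat > e.py <<'E'
from h import *
from scipy.optimize import least_squares
np.set_printoptions(precision=4,suppress=True)
f4=np.load("w4.npy",allow_pickle=True).item(); f3=np.load("w3.npy",allow_pickle=True).item()
U4=lambda p,z: unproj(f4,np.array(p)/2.9+[170,10],z,True)[:,:2]
U3=lambda p,z: unproj(f3,np.array(p)/1.5,z,True)[:,:2]
L=[("L",U4([(153,30),(155,200)],.01),1,-.105),("R",U4([(548,50),(548,230)],.01),1,.085),("B",U4([(230,339),(530,344)],.01),0,.08),
("E",U4([(330,309),(435,312)],.035),0,.066),("e",U4([(330,277),(435,279)],.035),0,.05),
("T3",U3([(354,114),(565,123)],.01),0,-.13),("L3",U3([(354,114),(356,200)],.01),1,-.105),("R3",U3([(565,123),(557,270)],.01),1,.085)]
def res(p,o=None):
    c,s=np.cos(p[2]),np.sin(p[2]); r=[]
    for n,P,k,v in L:
        d=P-p[:2]; j=np.c_[c*d[:,0]+s*d[:,1],-s*d[:,0]+c*d[:,1]]; r.append(j[:,k]-v)
    return np.concatenate(r)
s=least_squares(res,[.58,.26,0],loss="soft_l1",f_scale=.002); p=s.x; print(p,np.degrees(p[2]))
r=res(p).reshape(-1,2)*1e3
for l,q in zip(L,r): print(l[0],q)
np.save("jig.npy",p)
# overlay
im=cv2.resize(f4["img"][10:230,170:440,::-1],None,fx=2.9,fy=2.9,interpolation=cv2.INTER_CUBIC)
def W(P): 
    P=np.array(P,float); c,s_=np.cos(p[2]),np.sin(p[2]); return np.c_[p[0]+c*P[:,0]-s_*P[:,1],p[1]+s_*P[:,0]+c*P[:,1],P[:,2]]
def dr(P,col):
    q=(proj(f4,W(np.array(P)*1e-3),True)-[170,10])*2.9; cv2.polylines(im,[q.round().astype(int)],True,col,1)
for z in (10,35):
    col=(0,0,255) if z==35 else (0,200,0)
    dr([(50,-25,z),(66,-25,z),(66,25,z),(50,25,z)],col)
    dr([(-30,-56,z),(40,-47.3,z),(40,-75.3,z),(-30,-84,z)],col)
    dr([(-45,38,z),(45,38,z),(45,58,z),(-45,58,z)],col)
dr([(-130,-105,10),(80,-105,10),(80,85,10),(-130,85,10)],(255,0,0))
cv2.imwrite("pics/ov.png",im)
E
python3 e.py
```

```text
[0.5615 0.2789 0.0036] 0.2087857827210139
L [-0.8067 -0.1074]
R [-0.2042 -0.446 ]
B [0.5534 0.5039]
E [-1.2867 -0.9046]
e [0.2793 0.0394]
T3 [0.0431 0.5444]
L3 [0.0569 1.1108]
R3 [-0.3046  0.8305]
```

View pics/ov.png

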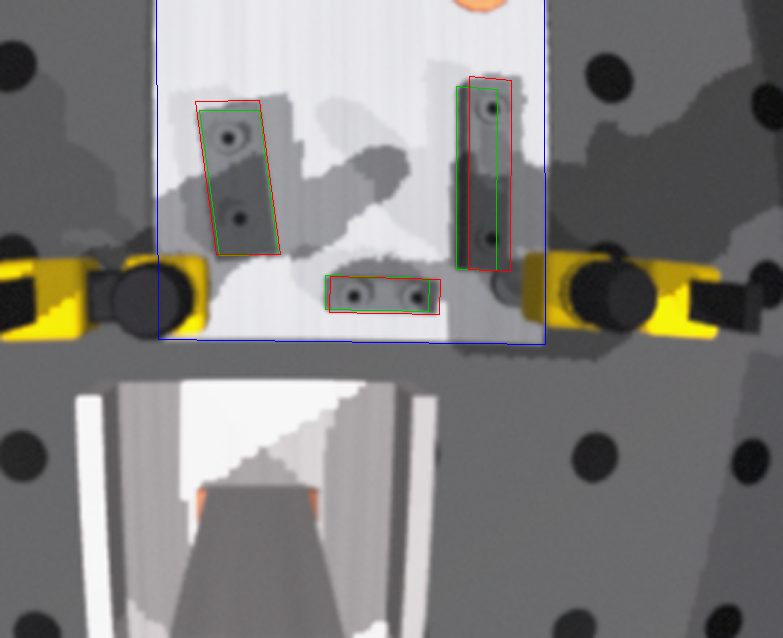

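The overlay matches within about 1 mm: jig origin at (0.5615, 0.2789), yaw 0.2°. Next I'll carry the foot in, 3 mm short of both stops.

Call:
play_rows(rows=[0,1.4,-3.05,0,-0.004,0,1.35,-3.05,0,0,0,1.35,-3.05,0,0,0,1.35,-3.05,0,0,0,0,0,0,0,0,0,0,0,0])

```text
t: 8.88
eef_pos: [0.558, 0.2771, 0.304]
tcp_rot: [0.705, 0.709, 0.0, 0.0]
ft_force: [0.4, 0.5, -6.1]
width: 0.285
```

Call:
play_rows(rows=[0,0,0,3.2,0,0,0,0,3.2,0,0,0,0,3.2,0,0,0,0,3.2,0,0,0,0,3.2,0,0,0,0,2.8,0,0,0,0,0,0,0,0,0,0,0])

```text
t: 9.55
eef_pos: [0.5594, 0.2757, 0.1137]
tcp_rot: [0.706, 0.708, -0.002, -0.001]
ft_force: [1.1, 0.3, -7.0]
width: 0.286
```

Call:
play_rows(rows=[0,0,0,0.7,0,0,0,0,0.5,0,0,0,0,0.2,0,0,0,0,0,0,0,0,0,0,0])

```text
t: 9.97
eef_pos: [0.5614, 0.2771, 0.1024]
tcp_rot: [0.706, 0.709, 0.001, 0.001]
ft_force: [-1.3, -0.8, -7.0]
width: 0.285
```

Call:
play_rows(rows=[0,0,0,0.1,0,0,0,0,0.1,0,0,0,0,0,0,0,0,0,0,0])

```text
t: 10.3
eef_pos: [0.5609, 0.2769, 0.0996]
tcp_rot: [0.706, 0.709, 0.0, 0.0]
ft_force: [0.3, -0.5, -6.4]
width: 0.287
```

Call:
play_rows(rows=[0,0,0,0.1,0,0,0,0,0.1,0,0,0,0,0,0,0,0,0,0,0])

```text
t: 10.63
eef_pos: [0.5606, 0.2769, 0.0973]
tcp_rot: [0.706, 0.709, 0.0, 0.0]
ft_force: [-0.2, 0.0, -6.5]
width: 0.286
```

Call:
play_rows(rows=[0,0,0,0.1,0,0,0,0,0,0,0,0,0,0,0])

```text
t: 10.88
eef_pos: [0.5609, 0.2769, 0.0971]
tcp_rot: [0.706, 0.709, 0.0, 0.0]
ft_force: [-0.7, -0.7, -0.7]
width: 0.283
```

Call:
play_rows(rows=[0,0,0,0.1,0,0,0,0,0,0,0,0,0,0,0])

```text
t: 11.13
eef_pos: [0.5614, 0.277, 0.0968]
tcp_rot: [0.706, 0.709, 0.001, 0.001]
ft_force: [-0.1, -2.0, 3.5]
width: 0.284
```

Call:
play_rows(rows=[0,0.1,0.1,-0.05,0,0,0,0,0,0,0,0.1,0.1,0,0,0,0,0,0,0,0,0,0,0,0])

```text
t: 11.55
eef_pos: [0.5626, 0.278, 0.0963]
tcp_rot: [0.706, 0.709, -0.001, 0.001]
ft_force: [-2.7, -6.8, 5.5]
width: 0.287
```

Call:
play_rows(rows=[0,0.1,0.1,0,0,0,0,0,0,0,0,0,0,0,0])

```text
t: 11.8
eef_pos: [0.5627, 0.2782, 0.0963]
tcp_rot: [0.706, 0.709, -0.003, 0.0]
ft_force: [-7.2, -10.0, 9.8]
width: 0.282
```

Call:
play_rows(rows=[0,0.1,0.1,-0.1,0,0,0,0,0,0,0,0,0,0,0])

```text
t: 12.05
eef_pos: [0.5629, 0.2784, 0.0965]
tcp_rot: [0.706, 0.709, -0.004, 0.0]
ft_force: [-7.9, -10.7, 8.5]
width: 0.287
```

Call:
play_rows(rows=[0,0,0.1,-0.1,0,0,0,0,0,0,0,0,0,0,0])

```text
t: 12.3
eef_pos: [0.5633, 0.2784, 0.0965]
tcp_rot: [0.706, 0.708, -0.004, -0.0]
ft_force: [-8.0, -10.4, 5.3]
width: 0.288
```

Call:
play_rows(rows=[4.5,0,0,0,0,4.5,0,0,0,0,4.5,0,0,0,0,4.5,0,0,0,0])

```text
t: 12.63
eef_pos: [0.5659, 0.2815, 0.098]
tcp_rot: [0.706, 0.709, 0.001, 0.0]
ft_force: [-0.1, 0.1, 0.4]
width: 0.523
```

Call:
play_rows(rows=[4.5,0,0,-1,0,4.5,0,0,-2,0,4.5,0,0,-4,0,4.5,0,0,-4,0,4.5,0,0,-4,0,4.5,0,0,-4,0,4.5,0,0,0,0,4.5,0,0,0,0])

```text
t: 13.3
eef_pos: [0.5672, 0.2818, 0.2936]
tcp_rot: [0.706, 0.709, 0.004, 0.002]
ft_force: [0.3, 0.9, -0.4]
width: 0.531
```

```bash
python3 b.py w5
```

```text
13.35 [0.566  0.2813 0.2901] [0.7056 0.7086 0.0018 0.0007] 90.24930821271067 [ 0.3763  0.0628  1.654   0.0001  1.421  -1.1989]
297.3186396354542 [[-0.0058 -0.9494 -0.314   0.4883]
 [ 1.     -0.0048 -0.0041  0.2814]
 [ 0.0024 -0.314   0.9494  0.4134]
 [ 0.      0.      0.      1.    ]]
```

View pics/w5.png

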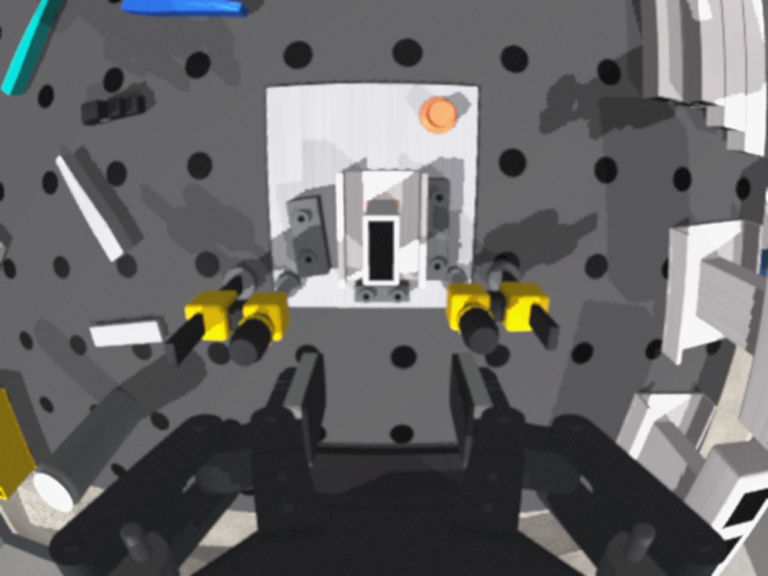

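The foot is seated: its far end sits against the end stop at (380,290) and its right flange against the fence at (430,225). Now for the wedge: I'll move above its butt, turning and descending together.

Call:
play_rows(rows=[6,-4.04,0.1,0,0,6,-4.04,0.1,0,0,6,-4.04,0.1,0,0,6,-4.04,0.1,0,0,6,-4.04,0.1,0,0,6,-4.04,0.1,0,0,6,-4.04,0.1,0,0])

```text
t: 13.93
eef_pos: [0.5724, -0.0035, 0.2853]
tcp_rot: [0.705, 0.709, -0.001, -0.002]
ft_force: [0.7, -1.1, -0.2]
width: 0.702
```

Call:
play_rows(rows=[6,0,0,0.7,0.119,6,0,0,0.7,0.119,6,0,0,0.7,0.119,6,0,0,0.7,0.119,6,0,0,0.7,0.119,6,0,0,0.7,0.119,6,0,0,0.7,0.119,6,0,0,0.7,0.119])

```text
t: 14.6
eef_pos: [0.5724, -0.0017, 0.2288]
tcp_rot: [0.953, 0.304, -0.002, -0.001]
ft_force: [-0.8, -1.1, 0.0]
width: 0.704
```

Call:
play_rows(rows=[6,0,0,0.7,0.119,6,0,0,0.7,0.119,6,0,0,0.7,0.119,6,0,0,0.7,0.119,6,0,0,0.7,0.119,6,0,0,0.7,0.119,6,0,0,0.7,0.119,6,0,0,0.7,0.119])

```text
t: 15.27
eef_pos: [0.5722, -0.0016, 0.1729]
tcp_rot: [0.986, -0.167, -0.002, 0.0]
ft_force: [0.1, 0.1, 0.6]
width: 0.703
```

Call:
play_rows(rows=[6,0,0,0.7,0.119,6,0,0,0.7,0.119,6,0,0,0.7,0.119,6,0,0,0.7,0.119,6,0,0,0.7,0.119,6,0,0,0.7,0.119,6,0,0,0,0,6,0,0,0,0])

```text
t: 15.93
eef_pos: [0.5722, -0.0017, 0.1316]
tcp_rot: [0.868, -0.497, -0.002, 0.001]
ft_force: [0.6, -0.4, -0.4]
width: 0.702
```

```bash
python3 b.py w6
```

```text
15.9833 [ 0.5728 -0.0018  0.1325] [ 0.8678 -0.4969 -0.0012  0.0005] -59.59526367626265 [-0.0968  0.0628  1.928   0.      1.1533  0.9433]
297.3186396354542 [[ 0.5074  0.8192  0.2674  0.6407]
 [-0.8617  0.4829  0.1558  0.0383]
 [-0.0015 -0.3095  0.9509  0.2518]
 [ 0.      0.      0.      1.    ]]
```

View pics/w6.png

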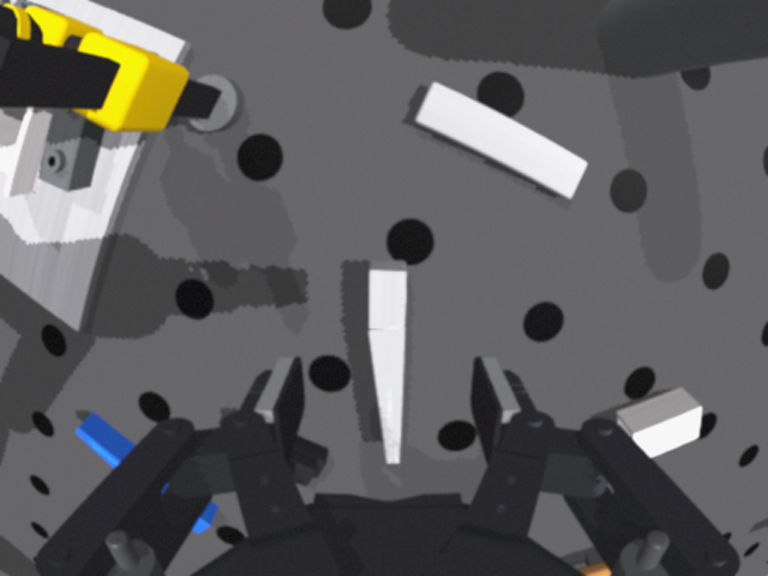

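The wedge's butt is at (388,271), the taper starts at (387,329) and the thin tip is at (393,463), with the straight face on the right, as it should be.

```bash
cat > c3.py <<'E'
from h import *
np.set_printoptions(precision=4,suppress=True)
f=np.load("w6.npy",allow_pickle=True).item()
U=lambda p,z: unproj(f,np.array(p)/1.5,z,True)[:,:2]
b=U([(369.5,270.5),(407,270.5),(369,329),(405,329),(386,463),(400,463)],.024); print(b)
v=b[5]-b[1]; a=np.arctan2(v[1],v[0]); print("len",np.linalg.norm(v),"yaw",np.degrees(a),"w",np.linalg.norm(b[1]-b[0]),np.linalg.norm(b[3]-b[2]))
u=v/np.linalg.norm(v); y=np.array([-u[1],u[0]]); o=(b[1]+b[5])/2-.01*y; g=o-.048*u
o2=b[:2].mean(0)+.065*u
e=np.array([.5724,-.0017]); d=g-e; th=np.radians(-59.6); tx=np.array([np.cos(th),np.sin(th)]);ty=np.array([np.sin(th),-np.cos(th)])
print(o,o2,"grasp",g,"tool dxy cm",d@tx*100,d@ty*100, env.tcp_to_tips)
E
python3 c3.py
```

```text
[[ 0.5801  0.0138]
 [ 0.5902 -0.0034]
 [ 0.5507 -0.0027]
 [ 0.5608 -0.02  ]
 [ 0.4721 -0.0598]
 [ 0.4767 -0.0678]]
len 0.1304838245776113 yaw -150.4310411790249 w 0.019916722116720565 0.02001157619103892
[ 0.5285 -0.0269] [ 0.5286 -0.0269] grasp [ 0.5703 -0.0032] tool dxy cm 0.020163551561039026 0.25716368565780207 0.022
```

Call:
play_rows(rows=[6,0,0.25,3,0.014,6,0,0,3,0,6,0,0,3,0,6,0,0,1,0,6,0,0,0.4,0,6,0,0,0,0,6,0,0,0,0])

```text
t: 16.57
eef_pos: [0.5729, -0.0033, 0.0315]
tcp_rot: [0.864, -0.504, 0.001, -0.001]
ft_force: [0.7, 0.6, -0.3]
width: 0.7
```

Call:
play_rows(rows=[0,0,0,0,0,0,0,0,0,0,0,0,0,0,0,0,0,0,0,0,0,0,0,0,0,0,0,0,0,0,0,0,0,0,0,0,0,0,0,0])

```text
t: 17.23
eef_pos: [0.5727, -0.0031, 0.0315]
tcp_rot: [0.864, -0.504, 0.001, -0.001]
ft_force: [-1.2, 0.6, 6.3]
width: 0.211
```

The grip is a bit high, so I'll regrip 4 mm lower for a firmer hold.

Call:
play_rows(rows=[4,0,0,0,0,4,0,0,0,0,4,0,0,0,0,4,0,0,0.4,0,4,0,0,0,0,4,0,0,0,0])

```text
t: 17.73
eef_pos: [0.571, -0.0031, 0.0251]
tcp_rot: [0.864, -0.504, -0.001, 0.0]
ft_force: [-0.2, 0.1, 0.9]
width: 0.467
```

Call:
play_rows(rows=[0,0,0,0,0,0,0,0,0,0,0,0,0,0,0,0,0,0,0,0,0,0,0,0,0,0,0,0,0,0])

```text
t: 18.23
eef_pos: [0.5717, -0.0031, 0.0259]
tcp_rot: [0.864, -0.504, 0.0, -0.0]
ft_force: [0.1, 0.2, 0.3]
width: 0.219
```

Call:
play_rows(rows=[0,0,0,-2,0,0,0,0,-2,0,0,0,0,-0.85,-0.1195,0,0,0,-0.85,-0.1195,0,0,0,-0.85,-0.1195,0,0,0,-0.85,-0.1195,0,0,0,-0.85,-0.1195,0,0,0,-0.85,-0.1195])

```text
t: 18.9
eef_pos: [0.5704, -0.003, 0.1159]
tcp_rot: [0.986, -0.166, -0.001, -0.0]
ft_force: [-0.1, -0.0, -2.2]
width: 0.221
```

Call:
play_rows(rows=[0,0,0,-0.85,-0.1195,0,0,0,-0.85,-0.1195,0,0,0,-0.85,-0.1195,0,0,0,-0.85,-0.1195,0,0,0,-0.85,-0.1195,0,0,0,-0.85,-0.1195,0,0,0,-0.85,-0.1195,0,0,0,-0.85,-0.1195])

```text
t: 19.57
eef_pos: [0.5704, -0.003, 0.1836]
tcp_rot: [0.952, 0.306, -0.001, -0.001]
ft_force: [0.3, -0.4, -3.8]
width: 0.218
```

Call:
play_rows(rows=[0,0,0,-0.85,-0.1195,0,0,0,-0.85,-0.1195,0,0,0,-0.85,-0.1195,0,0,0,-0.85,-0.1195,0,0,0,-0.85,-0.1195,0,0,0,-0.85,-0.1195,0,0,0,-0.85,-0.1195,0,0,0,-0.85,-0.1195])

```text
t: 20.23
eef_pos: [0.5705, -0.0031, 0.2515]
tcp_rot: [0.705, 0.71, -0.001, -0.001]
ft_force: [0.7, -0.3, -3.7]
width: 0.219
```

Call:
play_rows(rows=[0,3.3,-1.9,0,0,0,3.3,-1.9,0,0,0,3.3,-1.9,0,0,0,3.3,-1.9,0,0,0,3.3,-1.9,0,0,0,3.3,-1.9,0,0,0,3.3,-1.95,0,0,0,0,0,0,0])

```text
t: 20.9
eef_pos: [0.4336, 0.2319, 0.2513]
tcp_rot: [0.704, 0.71, -0.001, -0.002]
ft_force: [-0.6, -0.2, -4.0]
width: 0.217
```

Call:
play_rows(rows=[0,0,0,3,0,0,0,0,3,0,0,0,0,3,0,0,0,0,3,0,0,0,0,0,0,0,0,0,0,0])

```text
t: 21.4
eef_pos: [0.4357, 0.2267, 0.1302]
tcp_rot: [0.707, 0.708, -0.003, -0.001]
ft_force: [-0.2, -0.1, -2.4]
width: 0.217
```

```bash
python3 b.py w7
```

```text
21.45 [0.4376 0.2275 0.1328] [ 0.7067  0.7075 -0.0006 -0.0003] 90.06464645129032 [ 0.3705 -0.1181  2.1042 -0.      1.1569 -1.2014]
297.3186396354542 [[-0.0025 -0.9541 -0.2996  0.3587]
 [ 1.     -0.0035  0.0028  0.2273]
 [-0.0037 -0.2996  0.9541  0.2512]
 [ 0.      0.      0.      1.    ]]
```

View pics/w7.png

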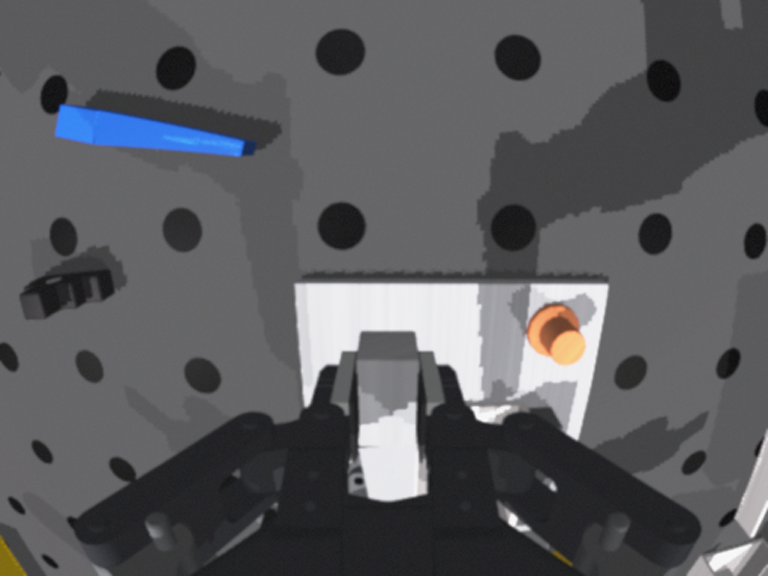

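The wedge is held square. Its thin end is hidden by the gripper, and the plate edge shows at (300–608, 283). I'll lower it to just above the plate, behind the gap.

Call:
play_rows(rows=[0,0,0,2.5,0,0,0,0,2.5,0,0,0,0,2.5,0,0,0,0,1.5,0,0,0,0,0,0,0,0,0,0,0,0,0,0,0,0])

```text
t: 22.03
eef_pos: [0.44, 0.2285, 0.0457]
tcp_rot: [0.707, 0.708, 0.002, 0.001]
ft_force: [0.0, 0.2, -2.8]
width: 0.216
```

```bash
cat > st.py <<'E'
from h import *
np.set_printoptions(precision=4,suppress=True)
s=env.read_state(); q=s["tcp_rot"]; p=np.load("jig.npy"); c,n=np.cos(p[2]),np.sin(p[2])
d=s["eef_pos"][:2]-p[:2]; print(s["t"],s["eef_pos"],"jig mm",1e3*(c*d[0]+n*d[1]),1e3*(-n*d[0]+c*d[1]),np.degrees(2*np.arctan2(q[1],q[0])),s["ft_force"],s["width"])
E
python3 st.py
```

```text
22.0333 [0.44   0.2285 0.0457] jig mm -121.59506355269741 -49.899170981665726 90.06647330369908 [ 0.0477  0.184  -2.8369] 0.21641062198636202
```

Call:
play_rows(rows=[0,0,0,0.4,0,0,0,0,0.2,0,0,0,0,0,0,0,0,0,0,0])

```text
t: 22.37
eef_pos: [0.4379, 0.2278, 0.0372]
tcp_rot: [0.707, 0.708, 0.0, 0.0]
ft_force: [0.6, -0.1, -4.0]
width: 0.219
```

Call:
play_rows(rows=[0,0,0,0.15,0,0,0,0,0,0,0,0,0,0,0])

```text
t: 22.62
eef_pos: [0.4383, 0.2279, 0.0359]
tcp_rot: [0.707, 0.708, 0.001, 0.0]
ft_force: [-0.5, 0.6, 0.3]
width: 0.216
```

Call:
play_rows(rows=[0,0,0,0.1,0,0,0,0,0,0,0,0,0,0,0])

```text
t: 22.87
eef_pos: [0.4386, 0.2281, 0.0359]
tcp_rot: [0.707, 0.708, 0.001, 0.0]
ft_force: [-4.3, -1.1, 6.2]
width: 0.22
```

Call:
play_rows(rows=[0,0,0,-0.15,0,0,0,0.5,0,0,0,0,0.5,0,0,0,0,0.5,0,0,0,0,0.4,0,0,0,0,0,0,0,0,0,0,0,0])

```text
t: 23.45
eef_pos: [0.4576, 0.2277, 0.0359]
tcp_rot: [0.707, 0.707, 0.0, 0.0]
ft_force: [0.4, 0.1, -0.8]
width: 0.22
```

```bash
python3 st.py
```

```text
23.45 [0.4576 0.2277 0.0359] jig mm -104.06806728870231 -50.76609329375409 90.05424643370876 [ 0.4407  0.1056 -0.8139] 0.22016339893905734
```

Call:
play_rows(rows=[4,0,0,0,0,4,0,0,0,0,4,0,0,0,0,4,0,0,0,0,4,0,0,-2.5,0,4,0,0,-2.5,0,4,0,-2.2,-2,0,4,0,-2.2,-1,0])

```text
t: 24.12
eef_pos: [0.4144, 0.2283, 0.1192]
tcp_rot: [0.707, 0.707, 0.002, 0.001]
ft_force: [-0.5, -0.5, 0.2]
width: 0.468
```

Call:
play_rows(rows=[0,0,0,0,0,0,0,0,0,0,0,0,0,0,0,0,0,0,0,0])

```text
t: 24.45
eef_pos: [0.4129, 0.2275, 0.1151]
tcp_rot: [0.707, 0.707, -0.0, -0.0]
ft_force: [-1.1, -0.1, -0.6]
width: -0.002
```

```bash
python3 b.py w8; python3 st.py
```

```text
24.5 [0.4128 0.2275 0.115 ] [ 0.7068  0.7074 -0.0006 -0.0003] 90.04923817977276 [ 0.3897 -0.1475  2.1633 -0.      1.1272 -1.182 ]
297.3186396354542 [[-0.0024 -0.9524 -0.3047  0.3352]
 [ 1.     -0.0028  0.0009  0.2279]
 [-0.0017 -0.3047  0.9524  0.2356]
 [ 0.      0.      0.      1.    ]]
24.5 [0.4128 0.2275 0.115 ] jig mm -148.79976376028597 -50.858917623505064 90.04923817977276 [0.6002 1.2657 0.0085] 0.0008267956616747112
```

View pics/w8.png

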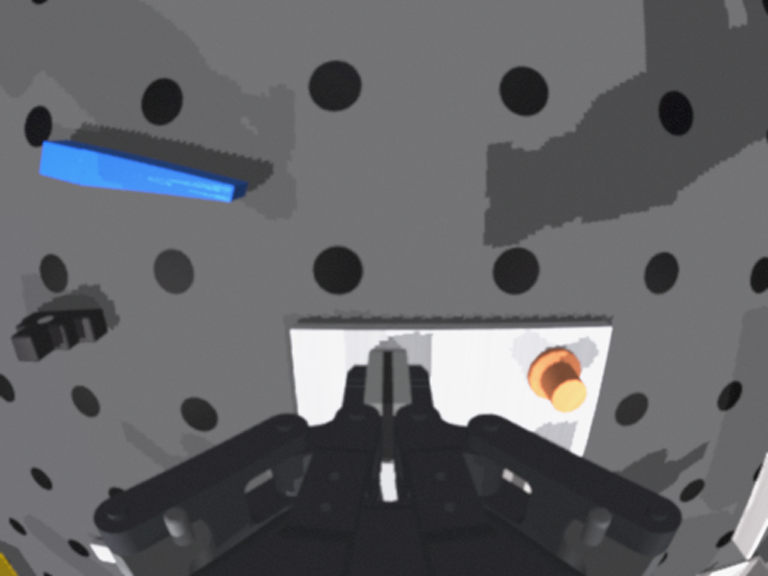

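The gripper hides the wedge here, so I'll go by position and force. I'll lower the closed fingers behind the butt and advance gently.

Call:
play_rows(rows=[0,0.1,0,3,0,0,0,0,3,0,0,0,0,1.5,0,0,0,0,0.35,0,0,0,0,0,0,0,0,0,0,0])

```text
t: 25.0
eef_pos: [0.4134, 0.2288, 0.0377]
tcp_rot: [0.707, 0.707, 0.0, 0.0]
ft_force: [-0.2, 0.3, 1.0]
width: -0.001
```

Call:
play_rows(rows=[0,0,0.5,0,0,0,0,0.5,0,0,0,0,0.5,0,0,0,0,0,0,0,0,0,0,0,0])

```text
t: 25.42
eef_pos: [0.4286, 0.2288, 0.038]
tcp_rot: [0.707, 0.707, 0.001, 0.0]
ft_force: [0.9, -0.1, -1.0]
width: 0.003
```

```bash
python3 st.py
```

```text
25.4167 [0.4286 0.2288 0.038 ] jig mm -133.0505011693761 -49.54040741337835 90.04816737130355 [ 0.9368 -0.1241 -1.0226] 0.0030583885730481254
```

Call:
play_rows(rows=[0,0,0.4,0,0,0,0,0.4,0,0,0,0,0.4,0,0,0,0,0.4,0,0,0,0,0.4,0,0,0,0,0.4,0,0,0,0,0.4,0,0,0,0,0,0,0])

```text
t: 26.08
eef_pos: [0.4568, 0.2288, 0.0375]
tcp_rot: [0.707, 0.707, 0.0, 0.0]
ft_force: [-0.5, 0.4, 0.0]
width: -0.0
```

```bash
python3 st.py
```

```text
26.0833 [0.4568 0.2288 0.0375] jig mm -104.81686634708859 -49.70133763966106 90.05541652698044 [-0.5208  0.4023  0.0131] -3.0309292174434434e-06
```

Call:
play_rows(rows=[0,0,0.2,0,0,0,0,0.2,0,0,0,0,0.2,0,0,0,0,0.2,0,0,0,0,0,0,0])

```text
t: 26.5
eef_pos: [0.4639, 0.2288, 0.0373]
tcp_rot: [0.707, 0.708, 0.0, -0.0]
ft_force: [-0.7, 1.2, 1.3]
width: -0.001
```

Call:
play_rows(rows=[0,0,0.15,0,0,0,0,0.15,0,0,0,0,0,0,0,0,0,0,0,0])

```text
t: 26.83
eef_pos: [0.4669, 0.2287, 0.0373]
tcp_rot: [0.707, 0.708, 0.0, 0.0]
ft_force: [-1.2, 0.3, 0.7]
width: 0.002
```

```bash
python3 st.py
```

```text
26.8333 [0.4669 0.2287 0.0373] jig mm -94.73169014107395 -49.84687685374406 90.07416662716997 [-1.1642  0.2501  0.6849] 0.002144510967295281
```

Nearly at first contact, so I'll go on in 1 mm steps and watch the force.

Call:
play_rows(rows=[0,0,0.1,0,0,0,0,0.1,0,0,0,0,0.1,0,0,0,0,0,0,0,0,0,0,0,0])

```text
t: 27.25
eef_pos: [0.4697, 0.2287, 0.0372]
tcp_rot: [0.707, 0.708, -0.0, -0.0]
ft_force: [-2.4, 1.6, -0.7]
width: -0.004
```

Call:
play_rows(rows=[0,0,0.1,0,0,0,0,0,0,0,0,0,0,0,0])

```text
t: 27.5
eef_pos: [0.47, 0.2287, 0.0372]
tcp_rot: [0.707, 0.708, -0.001, -0.001]
ft_force: [-6.3, 1.5, 1.9]
width: 0.0
```

Call:
play_rows(rows=[0,0,0.1,0,0,0,0,0,0,0,0,0,0,0,0])

```text
t: 27.75
eef_pos: [0.4702, 0.2287, 0.0371]
tcp_rot: [0.707, 0.707, -0.002, -0.001]
ft_force: [-8.4, 0.5, 4.2]
width: 0.005
```

Call:
play_rows(rows=[0,0,0.15,0,0,0,0,0.15,0,0,0,0,0,0,0,0,0,0,0,0])

```text
t: 28.08
eef_pos: [0.4705, 0.2284, 0.0362]
tcp_rot: [0.707, 0.707, -0.005, -0.003]
ft_force: [-17.1, 0.6, 9.3]
width: 0.0
```

Call:
play_rows(rows=[0,0,0.15,0,0,0,0,0.15,0,0,0,0,0,0,0,0,0,0,0,0])

```text
t: 28.42
eef_pos: [0.4706, 0.2281, 0.0353]
tcp_rot: [0.707, 0.707, -0.008, -0.005]
ft_force: [-23.4, 0.7, 12.9]
width: 0.003
```

It locked at 23 N with under 1 mm of travel. Now I'll back off, rise and look from the earlier viewpoint.

Call:
play_rows(rows=[0,0,-1,0,0,0,0,-2,0,0,0,0,-1,-2,0,0,0,0,-4,0,0,0,0,-4,0,0,0,0,-4,0,0,0,0,-4,0,0,0,0,-4,0])

```text
t: 29.08
eef_pos: [0.4382, 0.2283, 0.2601]
tcp_rot: [0.707, 0.707, 0.001, 0.001]
ft_force: [1.4, 0.9, 0.2]
width: 0.004
```

Call:
play_rows(rows=[0,0,0,-4,0,0,0.8,3.5,0,0,0,0.8,3.5,0,0,0,0.8,3.5,0,0,0,0.8,3.5,0,0,0,0.8,3.5,0,0,0,0,0,0,0,0,0,0,0,0])

```text
t: 29.75
eef_pos: [0.6144, 0.2686, 0.2958]
tcp_rot: [0.707, 0.707, -0.001, 0.0]
ft_force: [-0.6, 1.3, -0.1]
width: -0.0
```

```bash
python3 b.py w9
python3 - <<'E'
from h import *
f=np.load("w9.npy",allow_pickle=True).item(); p=np.load("jig.npy")
x0,y0,x1,y1=150,40,340,220; S=3.3
im=cv2.resize(f["img"][y0:y1,x0:x1,::-1],None,fx=S,fy=S,interpolation=cv2.INTER_CUBIC)
c,s=np.cos(p[2]),np.sin(p[2])
def dr(P,col):
    P=np.array(P)*1e-3; W=np.c_[p[0]+c*P[:,0]-s*P[:,1],p[1]+s*P[:,0]+c*P[:,1],P[:,2]]
    cv2.polylines(im,[((proj(f,W,True)-[x0,y0])*S).round().astype(int)],True,col,1)
dr([(-25,-12.5,110),(25,-12.5,110),(25,12.5,110),(-25,12.5,110)],(0,0,255))
dr([(-50,-38,40),(50,-38,40),(50,38,40),(-50,38,40)],(0,200,0))
dr([(-80,-58,34),(-46,-58,34),(50,-46,34),(50,-38,34),(-80,-38,34)],(255,0,0))
cv2.imwrite("pics/w9c.png",im)
E
python3 - <<'E'
import sys; sys.path.insert(0,'.')
from h import *
g=grab("top")
for n in ["copper_bush","magnet","flat_bar","tube_offcut","wire_brush","spray_can"]:
    r=env.search_frame("top",n); print(n,[(np.round(q["xyz"],3).tolist(),round(q["p"],2)) for q in r[:1]])
E
```

```text
29.8 [0.6133 0.2686 0.2967] [ 0.7069  0.7073 -0.0003  0.0002] 90.03574597191027 [ 0.3328  0.1441  1.5554 -0.0007  1.4426 -1.2385]
297.3186396354542 [[-0.0016 -0.9524 -0.3048  0.5367]
 [ 1.     -0.0023  0.0019  0.2691]
 [-0.0025 -0.3048  0.9524  0.4163]
 [ 0.      0.      0.      1.    ]]
copper_bush []
magnet []
flat_bar [([0.672, -0.016, 0.01], 0.79)]
tube_offcut [([0.579, -0.228, 0.027], 0.77)]
wire_brush [([0.451, -0.326, 0.035], 0.64)]
spray_can [([0.774, -0.046, 0.156], 0.65)]
```

View pics/w9c.png

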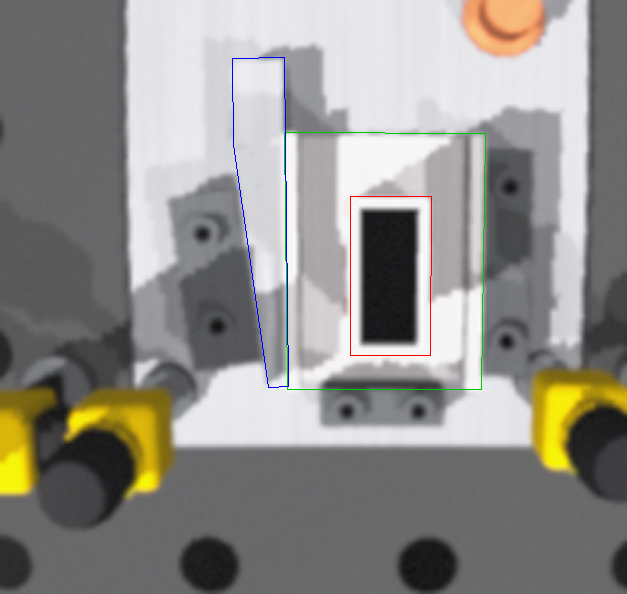

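The overlay matches. The foot sits at home between the fence and the end stop, and the wedge lies in the gap at its expected locked position, with its butt at (258,58) and its tip at (278,386).

```bash
python3 -c "
from bench import env
env.job_done(); print(env.read_state()['t'])"
```

```text
the job is handed in; nothing more can be done
the job is handed in; nothing more can be done
```

I seated the foot in the jig, locked it with the wedge and handed the job in at about 30 s of the 72 s allowed.

- **Foot:** I set it down about 2 mm short of both stops, slid it until forces of about 8 N and 10 N showed contact with the end stop and the fence, then let go.
- **Wedge:** I started it thin end first, 40 mm short of first contact, with almost no force on it, and let go there. I then pushed the butt with closed fingers. It met resistance where expected and locked at 23 N with under 1 mm of further travel.
- **Final picture:** The foot and wedge outlines match their home and locked positions to about 1 mm. That is also the limit of the fit, so the picture alone cannot prove a zero gap at the stops.
- **Other objects:** The networks found the flat bar, tube offcut, wire brush and spray can within about 6 mm of where they started, which is roughly their accuracy. They did not report the magnet or copper bush in the last top view. The bush shows standing on the plate in the final wrist picture. I last saw the magnet in the picture taken after the wedge was released, and the arm did not go near it after that.
- **Not checked:** I had no clear picture of the wedge lying loose before tapping, because the gripper hid it. That rests on position and force readings alone.

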